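# Clear the offcut, then feed the blank

### The job

A bar offcut is lying across the rails of the hand-lever feeder, in front of the square blank. First clear it off the rails, so that it lies flat in the scrap tray built onto the feeder's far side (it can simply be pushed across), without shoving it into the blank. Then swing the sprung lever all the way to its stop, hold it there for a moment so that the blank is fed up to the end stop, and let go so that the lever springs back home; only the lever may move the blank (do not touch it), and leave the bottle, wrench and jar where they are.

Things in the scene. Friction and masses are not known exactly. Their poses are not given: they have to be found in the camera images.
- feeder: Fixed hand-lever feeder. Origin: on the bench under the middle of its bed; y = feed direction, x = across, to the scrap tray (away from the robot). Bed 90 mm wide, y = -280 to +85 mm, top 15 mm above the bench. Two rails, x = 32 to 40 mm on either side, y = -130 to +76 mm, tops 27 mm above the bench. Green gear housing y = -280 to -145 mm, 90 wide, 60 high.
- tray_mid (a point): Centre of the inner floor of the scrap tray on the feeder, 5 mm above the bench, axes as the feeder's. The tray is inside 155 mm (x) by 210 mm (y); walls 5 mm thick reach 30 mm above the bench on three sides, the side toward the rails is open over the bed (bed edge 77 mm from this point in -x).
- stop (a point): Middle of the end stop's face that the blank comes up against, at bed-top height (15 mm above the bench), axes as the feeder's. The stop is a cross bar between the rails, as high as the rails (12 mm above the bed). A blank touching it has its centre at y = -30 mm in this frame.
- pivot (a point): On the lever's vertical pivot axis, 67 mm above the bench; fixed to the feeder, axes as the feeder's. The lever drives a steel ram out of the gear housing that pushes the blank along +y: ram face at y = -130 mm of the feeder with the lever home, +2 mm with it at its stop.
- handle (a point): On the axis of the lever's upright round black handle, 24 mm diameter, 105 mm above the bench; the handle reaches from 72 to 134 mm above the bench. It moves with the lever in a level arc of 120 mm radius about the pivot.
- lever (a joint): Lever angle in rad: 0 at home, 1.0 at its stop. It grows anticlockwise seen from above (the handle, on the -y end of the feeder, swings away from the robot, +x of the feeder). A spring brings it home when let go; about 4 to 8 N at the handle swings it, and the stop is felt as a firm end.
- offcut: Loose offcut of steel box section with closed ends, 110 mm long (its x) by 45 mm wide (its y) by 28 mm high, 0.35 kg. Origin: centre of its underside. It starts flat on top of the two rails, roughly square across them, its underside 27 mm above the bench.
- blank: Loose square aluminium block 60 x 60 mm, 55 mm high, dark round bore mark on top, 0.5 kg. Origin: centre of its underside. It stands on the bed between the rails, just in front of the ram.
- oil: Bystander: standing grey bottle, 60 mm diameter, 150 mm high, origin under its centre.
- wrench: Bystander: steel wrench 160 mm long lying on the bench between the feeder and the robot, origin at the underside of its middle, length along its x.
- grease: Bystander: standing jar, 70 mm diameter, 70 mm high, beyond the feeder beside the scrap tray, origin under its centre.
Things that resemble listed ones, but are neither listed nor needed, are in the scene too. Of the things that look like the offcut, the largest one is meant.

How it is judged:
By the outcome, as a careful person would: the job done as asked, in the order asked, and still so for the second after the job is handed in, with the robot touching nothing.
It also fails if it takes over 54 s, if anything falls off the work surface, if the arm or the gripper's body presses on something with over 40 N, if the wrist force passes 120 N, or if a joint passes its speed limit or range.

### The arm

A 7-joint arm with a two-finger parallel gripper is mounted at the origin on the work surface. World frame = base frame: x ahead of the robot, y to its left, z up, the work surface at z = 0. Lengths are in m, angles in degrees, forces in N, time in s.
With the tool pointing down it reaches from about 0.425 to 0.95 m from the base axis. Payload 4.7 kg.
Tool frame: the origin (TCP) lies at the very end of the fingers, on their centre line; the grasp point (between the pads) lies 19 mm behind it; x points along the fingers, y is the direction in which the jaws open and shut, and the axes are right-handed (so a half turn about x gives the same grasp; the last joint's range is limited). The gripper opens to 85 mm and grips with 20 to 120 N. Pads are 22 mm wide; open, the fingers measure 114 mm over their backs; the gripper's body (76 mm by 85 mm) begins 54 mm behind the grasp point. The pads swing forward as they close: fully open they stand 13 mm farther back than shut.
Start: joints at [-72.875, 26.849, -2.785, 87.806, 1.381, 65.374, -4.715], TCP at [0.217, 0.639, 0.231] pointing down, gripper open.
Joint ranges: [-148.3, 148.3], [-19.14, 114.17], [-79.39, 73.82], [5.75, 140.21], [-59.74, 239.74], [12.07, 113.84], [-152.46, 152.46]. Speed limits (degrees/s): [147.25, 147.25, 180, 180, 180, 180, 180].

### API

Orientations are given as a 3x3 rotation matrix whose columns are the frame's x, y, z axes.
In Python, from workcell import env gives the robot as it stands.
- The arm moves only by the tool carry_out, never from a script. Its argument "deltas" is a list of rows, each an object with "travel": the shift along the tool's x, y, z in m, a list of three; "roll": the turn about the tool's x in degrees. In form: [{"travel": [tx, ty, tz], "roll": roll}, ...]. A call has 1 to 5 rows; each row is the pose to reach, as a shift and turn from the pose measured when the call began, along the tool's axes at that moment; what a row does not reach only later rows make up. A row lasts 1/10 s, in which the tool goes at most 50 mm and 8.59 degrees, less where a joint would pass 70% of its speed; a pose out of reach is approached as far as the arm can. A call with a gripper value outside its range is refused whole. "hand" is the finger opening in m, from 0 to 0.0854, set as the call begins (left out, the last holds). The fingers move at their own pace and stop on an object; the grip force is fixed at half the most. Time passes only in rows, so rows that repeat a pose let the fingers close. It gives the time, the measured TCP pose, the force and the opening at its end, in the units of the state.
- env.observe(): the state, without advancing time (a new reading comes with each control period).
- env.snapshot(name): name is "scene" or "top" or "wrist"; returns a dict with "frame" (384x512x3 uint8, blue, green, red), "depth" (384x512 float32, m along the optical axis (not along the pixel's ray), 0 where there is no reading), "camera_matrix" (3x3 intrinsics, pixels), "extrinsics" (4x4, takes a point from world to camera coordinates). Camera axes: x right, y down, z forward; pixel columns grow to the right and rows downward; lengths in m; the calibration is good to about 2 mm. A picture is of the moment at which its call begins.
- env.close_job(): hands the job in, once; it reports no verdict.
The state is a dict: "t": time; "joint_positions": joint angles; "qvel": joint speeds; "effort": joint torques, N m; "tool_pos": TCP position; "ee_rot": TCP orientation; "ft_force": force on the tool from outside, world axes, zero at the start; "torque": the same for the moment, N m; "opening": opening from 0.0 (shut) to 1.0 (fully open).
Only numpy, scipy, OpenCV 4.12 (cv2) and the standard library are available. Lean on these libraries where they do the work, as an engineer would, in place of code of your own. Each camera call takes 0.05 s, during which the arm holds its last target. There are 200 camera calls.

## Working session

There is one attempt and no reset: what is moved stays moved. The work goes in short steps, Python scripts to look and compute and a tool call to move; the robot and the scene stay as the last step left them, time stands still between calls to the robot, and variables do not carry over. Pictures are saved under pics/ and viewed, about 8 in all and at most 12, crops included, and the job is handed in when it is done.

Besides the shell and the picture viewer there is one more tool, called as name(argument=value, ...) on one line, values as JSON. carry_out: Moves the arm, as the interface text tells. Its arguments: {"type":"object","properties":{"deltas":{"type":"array","items":{"type":"object","properties":{"travel":{"type":"array","items":{"type":"number"}},"roll":{"type":"number"}}}},"hand":{"type":"number"}},"required":["deltas"]}

```bash
ls; mkdir -p pics
cat > h.py <<'E'
import numpy as np, cv2
from workcell import env
def snap(n):
    s=env.snapshot(n); np.savez(f'{n}.npz',**s); return s
def pts(s):
    K=s['camera_matrix'];d=s['depth'];T=np.linalg.inv(s['extrinsics'])
    v,u=np.mgrid[:d.shape[0],:d.shape[1]]
    P=np.stack([(u-K[0,2])/K[0,0]*d,(v-K[1,2])/K[1,1]*d,d],-1)
    return P@T[:3,:3].T+T[:3,3]
E
python3 - <<'E'
from h import *
a=snap('top');b=snap('scene')
cv2.imwrite('pics/a.png',cv2.resize(a['frame'],(800,600)));cv2.imwrite('pics/b.png',cv2.resize(b['frame'],(800,600)))
o=env.observe();print(o['t'],o['tool_pos'],np.round(o['ee_rot'],3),o['opening'])
E
```

```text
pics
0.1 [0.21716804 0.63855844 0.23036396] [[-0.001  0.322  0.947]
 [-0.002  0.947 -0.322]
 [-1.    -0.002  0.   ]] 0.998994530392604
```

View pics/a.png

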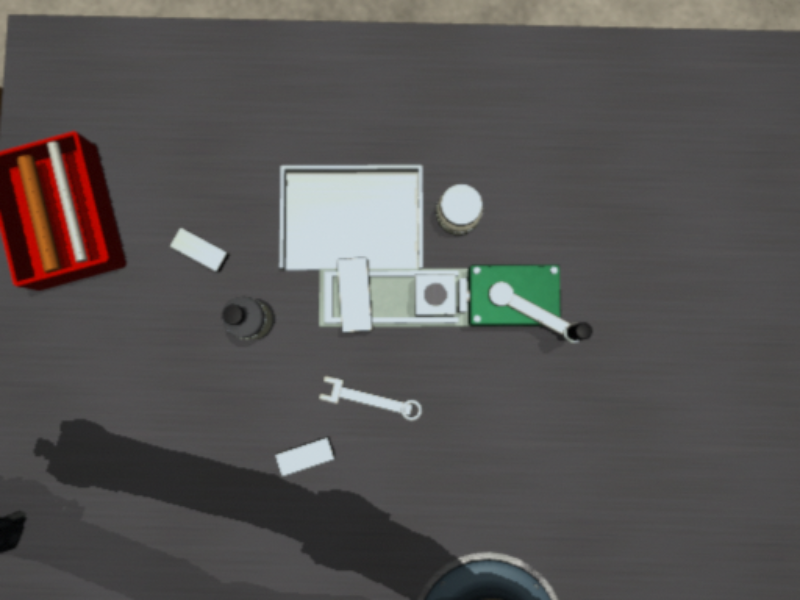

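View pics/b.png

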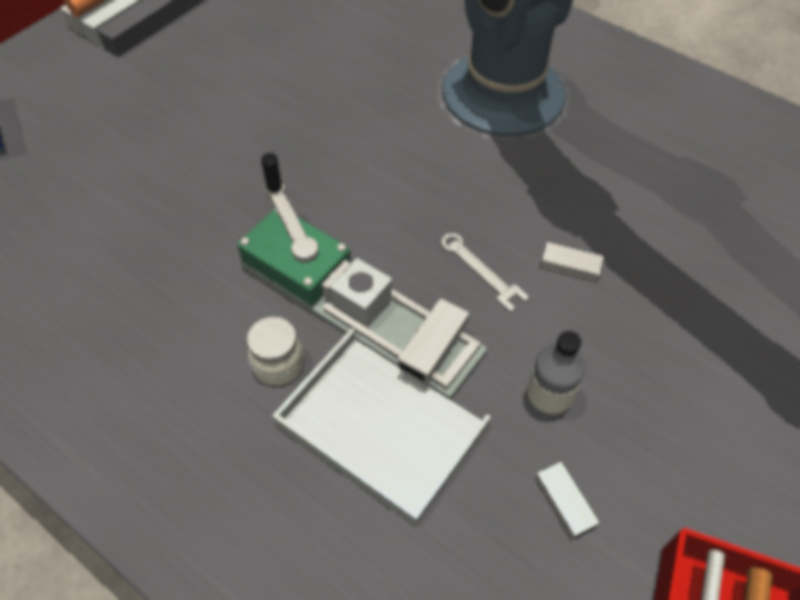

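The top view (800 px wide) shows the feeder almost aligned with the world axes. Offcut is at (354,295), blank at (436,294), housing at (515,295) and handle top at (581,331). The tray is at (352,218), the bottle at (247,318), the wrench at (372,398) and the jar at (461,208). Next I'll measure these.

Run:
```python
from h import *
s=dict(np.load('top.npz'));P=pts(s);f=s['frame'];hsv=cv2.cvtColor(f,cv2.COLOR_BGR2HSV)
K=s['camera_matrix'];E=s['extrinsics'];T=np.linalg.inv(E);C=T[:3,3];print('cam',C)
def ray(u,v,z):
    d=T[:3,:3]@np.linalg.inv(K)@[u,v,1]; return C+d*(z-C[2])/d[2]
def rect(name,m,z):
    m=m.astype(np.uint8)
    cs,_=cv2.findContours(m,cv2.RETR_EXTERNAL,cv2.CHAIN_APPROX_NONE)
    for c in sorted(cs,key=cv2.contourArea)[::-1][:1]:
        w=np.array([ray(u,v,z)[:2] for u,v in c[:,0]],np.float32)
        print(name,cv2.contourArea(c),cv2.minAreaRect(w*1000),'z med',np.median(P[...,2][m>0]))
def roi(x0,y0,x1,y1):
    r=np.zeros(f.shape[:2],bool);k=.64;r[int(y0*k):int(y1*k),int(x0*k):int(x1*k)]=1;return r
Z=P[...,2]
g=(hsv[...,0]>50)&(hsv[...,0]<80)&(hsv[...,1]>120)&roi(450,240,600,345)
g=cv2.morphologyEx(g.astype(np.uint8),cv2.MORPH_CLOSE,np.ones((9,9)))
rect('house',g,.06)
rect('offcut',(Z>.042)&(Z<.066)&roi(325,245,385,345),.055)
rect('blank',(Z>.06)&(Z<.085)&roi(405,260,463,330),.07)
rect('handle',(Z>.11)&roi(540,300,620,360),.134)
rect('tray',(Z>.02)&roi(270,155,430,260)|((f.min(2)>150)&roi(270,155,430,271)),.030)
rect('wrench',(f.min(2)>140)&roi(300,370,430,425),.005)
rect('oil',(Z>.03)&roi(210,280,280,350),.1)
rect('jar',(Z>.05)&roi(430,180,490,240),.07)
for n,(u,v) in dict(hub=(501,293),hand=(582,331),offc=(354,295),blank=(436,294)).items():
    print(n,P[int(v*.64),int(u*.64)].round(4))
```

```text
cam [0.40429456 0.13556596 1.12384463]
house 1959.5 ((507.5423583984375, -23.606460571289062), (86.48150634765625, 132.87225341796875), 1.3456696271896362) z med 0.059893258635455915
offcut 850.5 ((503.4228820800781, 215.24871826171875), (111.3441162109375, 45.224544525146484), 6.009420394897461) z med 0.05445701798079783
blank 630.5 ((504.8746337890625, 95.63726806640625), (60.28101348876953, 57.77682113647461), 1.3100868463516235) z med 0.06960311450712342
handle 98.5 ((453.78741455078125, -106.3532943725586), (21.555034637451172, 25.932518005371094), 1.386389970779419) z med 0.13319807777332954
tray 5529.0 ((624.9981689453125, 225.29335021972656), (161.6894073486328, 221.2441864013672), 1.347435712814331) z med 0.005137243339346176
wrench 452.0 ((345.4822998046875, 186.914306640625), (158.66819763183594, 36.78888702392578), 77.74342346191406) z med 0.006906963839511282
oil 633.5 ((461.87762451171875, 365.87445068359375), (58.328189849853516, 67.60580444335938), 1.3863966464996338) z med 0.10368095990257964
jar 516.5 ((639.124755859375, 58.87262725830078), (61.46696090698242, 58.23226547241211), 1.141694188117981) z med 0.06937946398888672
hub [ 0.5089 -0.0015  0.0754]
hand [ 0.4538 -0.1066  0.1333]
offc [0.5034 0.2157 0.0546]
blank [0.5049 0.0922 0.0695]
```

```bash
cat >> h.py <<'E'
def to(x,y,z,yaw,o=None):
    "delta to world TCP (mm) with jaw axis at yaw deg"
    o=o or env.observe();R=np.array(o['ee_rot']);d=R.T@(np.array([x,y,z])/1000-o['tool_pos'])
    cur=np.degrees(np.arctan2(R[1,1],R[0,1]));r=-((yaw-cur+90)%180-90)
    return d.round(4).tolist(),round(r,1)
def st():
    o=env.observe();print(o['t'],np.round(o['tool_pos'],4),'F',np.round(o['ft_force'],1),'op',round(o['opening'],3),'q7',o['joint_positions'][6])
E
python3 -c "
from h import *
st();print(to(503.4,215.2,230,96))"
```

```text
0.1 [0.2172 0.6386 0.2304] F [-1.1 -0.1  0.4] op 0.999 q7 -4.7151901426224505
([0.0009, -0.3087, 0.4073], np.float64(-24.8))
```

carry_out(deltas=[{"travel":[0,-0.031,0.041],"roll":-5},{"travel":[0,-0.061,0.081],"roll":-10},{"travel":[0,-0.092,0.122],"roll":-15},{"travel":[0,-0.122,0.162],"roll":-20},{"travel":[0,-0.154,0.203],"roll":-25}], hand=0.085)

```text
t: 0.6
tool_pos: [0.3577, 0.4297, 0.2303]
ee_rot: [[-0.001, -0.112, 0.994], [-0.002, 0.994, 0.112], [-1.0, -0.002, -0.001]]
ft_force: [0.6, -0.1, -0.3]
opening: 0.996
```

```bash
python3 -c "
from h import *
st();print(to(503.4,215.2,230,96),to(503.4,215.2,110,96))"
```

```text
0.6 [0.3577 0.4297 0.2303] F [ 0.6 -0.1 -0.3] op 0.996 q7 40.49523766482267
([0.0007, -0.2294, 0.1207], np.float64(0.4)) ([0.1207, -0.2292, 0.1209], np.float64(0.4))
```

carry_out(deltas=[{"travel":[0,-0.044,0.023]},{"travel":[0,-0.088,0.046]},{"travel":[0,-0.132,0.07]},{"travel":[0,-0.176,0.093]},{"travel":[0,-0.22,0.116]}])

```text
invalid input at $.deltas[0]: expected keys travel, roll
```

carry_out(deltas=[{"travel":[0,-0.01,0.005]},{"travel":[0.03,-0.01,0.005]},{"travel":[0.06,-0.01,0.005]},{"travel":[0.09,-0.01,0.005]},{"travel":[0.09,-0.01,0.005]}])

```text
invalid input at $.deltas[0]: expected keys travel, roll
```

```bash
python3 -c "
from h import *
st();print(to(503.4,215.2,31,96))
s=snap('wrist');cv2.imwrite('pics/w1.png',s['frame'])
P=pts(s);m=(P[...,2]>.045)&(P[...,2]<.062)&(abs(P[...,1]-.215)<.06)&(abs(P[...,0]-.5)<.09)
print(m.sum(),P[m].mean(0),cv2.minAreaRect((P[m][:,:2]*1000).astype(np.float32)))"
```

```text
0.6 [0.3577 0.4297 0.2303] F [ 0.6 -0.1 -0.3] op 0.996 q7 40.49523766482267
([0.1997, -0.229, 0.1209], np.float64(0.4))
3590 [0.49378333 0.21645648 0.05434785] ((501.0123596191406, 215.293212890625), (109.88517761230469, 46.68517303466797), 5.940169334411621)
```

View pics/w1.png

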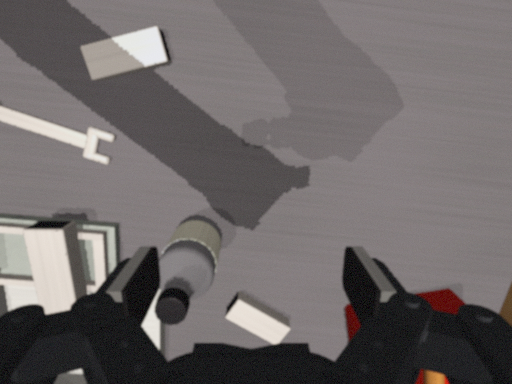

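The wrist view was taken from the first waypoint, because the last two move calls were refused. It shows the offcut at the left (~(60,265)) and the bottle at (190,270). The offcut measures (501–503, 215) at 6°, which agrees with the top view.

carry_out(deltas=[{"travel":[0,-0.044,0.023],"roll":0},{"travel":[0,-0.088,0.046],"roll":0},{"travel":[0,-0.132,0.07],"roll":0},{"travel":[0,-0.176,0.093],"roll":0},{"travel":[0,-0.22,0.116],"roll":0}])

```text
t: 1.15
tool_pos: [0.4962, 0.2221, 0.2322]
ee_rot: [[0.002, -0.102, 0.995], [-0.009, 0.995, 0.102], [-1.0, -0.009, 0.001]]
ft_force: [1.4, 0.8, 0.0]
opening: 0.991
```

carry_out(deltas=[{"travel":[0,-0.009,0.005],"roll":0},{"travel":[0.03,-0.009,0.005],"roll":0},{"travel":[0.06,-0.009,0.005],"roll":0},{"travel":[0.09,-0.009,0.005],"roll":0},{"travel":[0.12,-0.009,0.005],"roll":0}])

```text
t: 1.65
tool_pos: [0.5018, 0.2132, 0.111]
ee_rot: [[0.002, -0.102, 0.995], [-0.009, 0.995, 0.102], [-1.0, -0.009, 0.001]]
ft_force: [0.0, -0.3, 0.1]
opening: 0.998
```

```bash
python3 -c "
from h import *
st();print(to(502.5,215.2,32,96))
s=snap('wrist');cv2.imwrite('pics/w2.png',s['frame'])"
```

```text
1.65 [0.5018 0.2132 0.111 ] F [ 0.  -0.3  0.1] op 0.998 q7 69.2023526807272
([0.079, 0.0026, 0.0008], np.float64(-0.2))
```

View pics/w2.png

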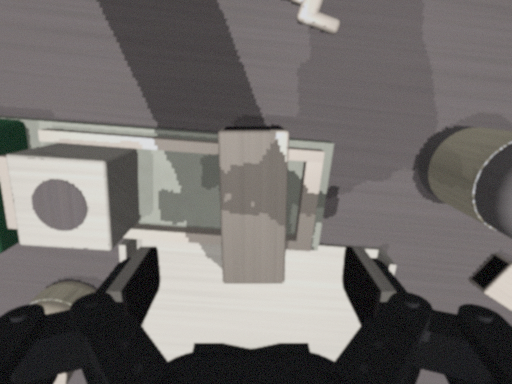

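The offcut (x 220–288 px) sits centred between the fingers, and the blank (left, 20–140 px) is well clear. I'll descend and grip.

carry_out(deltas=[{"travel":[0.025,0.002,0.001],"roll":0},{"travel":[0.05,0.002,0.001],"roll":0},{"travel":[0.07,0.002,0.001],"roll":0},{"travel":[0.079,0.002,0.001],"roll":0},{"travel":[0.079,0.002,0.001],"roll":0}])

```text
t: 2.2
tool_pos: [0.4982, 0.2128, 0.0266]
ee_rot: [[-0.008, -0.102, 0.995], [-0.014, 0.995, 0.102], [-1.0, -0.013, -0.01]]
ft_force: [0.4, 0.6, -0.5]
opening: 0.991
```

carry_out(deltas=[{"travel":[0,0,0],"roll":0},{"travel":[0,0,0],"roll":0},{"travel":[0,0,0],"roll":0},{"travel":[0,0,0],"roll":0},{"travel":[0,0,0],"roll":0}], hand=0.035)

```text
t: 2.7
tool_pos: [0.499, 0.2133, 0.028]
ee_rot: [[-0.006, -0.102, 0.995], [-0.013, 0.995, 0.102], [-1.0, -0.012, -0.008]]
ft_force: [-1.9, -0.1, 6.5]
opening: 0.516
```

carry_out(deltas=[{"travel":[-0.01,0,0],"roll":0},{"travel":[-0.02,0,0],"roll":0},{"travel":[-0.03,0,0],"roll":0},{"travel":[-0.03,0,0],"roll":0},{"travel":[-0.03,0,0],"roll":0}])

```text
t: 3.2
tool_pos: [0.4992, 0.2137, 0.0584]
ee_rot: [[-0.006, -0.102, 0.995], [-0.013, 0.995, 0.102], [-1.0, -0.012, -0.007]]
ft_force: [-0.7, 0.4, -2.4]
opening: 0.513
```

```bash
python3 -c "
from h import *
st();print(to(621,220,62,91.4),to(621,220,12,91.4))
"
```

```text
3.2 [0.4992 0.2137 0.0584] F [-0.7  0.4 -2.4] op 0.513 q7 69.25757036909454
([-0.0044, -0.0062, 0.1217], np.float64(4.5)) ([0.0456, -0.0056, 0.1221], np.float64(4.5))
```

carry_out(deltas=[{"travel":[-0.004,-0.001,0.03],"roll":1},{"travel":[-0.004,-0.003,0.06],"roll":2},{"travel":[-0.004,-0.005,0.09],"roll":3},{"travel":[-0.004,-0.006,0.122],"roll":4.5},{"travel":[-0.004,-0.006,0.122],"roll":4.5}])

```text
t: 3.7
tool_pos: [0.6255, 0.2194, 0.061]
ee_rot: [[-0.002, -0.021, 1.0], [-0.013, 1.0, 0.021], [-1.0, -0.013, -0.002]]
ft_force: [0.4, -0.3, -2.4]
opening: 0.52
```

```bash
python3 -c "
from h import *
st();print(to(621,220,8,91.4))
"
```

```text
3.7 [0.6255 0.2194 0.061 ] F [ 0.4 -0.3 -2.4] op 0.52 q7 70.35477192345247
([0.053, 0.0013, -0.0043], np.float64(-0.2))
```

carry_out(deltas=[{"travel":[0.015,0,-0.002],"roll":0},{"travel":[0.03,0,-0.004],"roll":0},{"travel":[0.042,0,-0.004],"roll":0},{"travel":[0.05,0,-0.004],"roll":0},{"travel":[0.051,0,-0.004],"roll":0}])

```text
t: 4.2
tool_pos: [0.62, 0.2185, 0.0084]
ee_rot: [[-0.005, -0.022, 1.0], [-0.014, 1.0, 0.022], [-1.0, -0.014, -0.005]]
ft_force: [0.7, -0.4, -3.0]
opening: 0.518
```

carry_out(deltas=[{"travel":[0,0,0],"roll":0},{"travel":[0,0,0],"roll":0}])

```text
t: 4.4
tool_pos: [0.6202, 0.2186, 0.0088]
ee_rot: [[-0.004, -0.022, 1.0], [-0.014, 1.0, 0.022], [-1.0, -0.014, -0.005]]
ft_force: [0.1, -0.5, -2.6]
opening: 0.516
```

carry_out(deltas=[{"travel":[0.002,0,0],"roll":0},{"travel":[0.002,0,0],"roll":0}])

```text
t: 4.6
tool_pos: [0.6204, 0.2187, 0.0071]
ee_rot: [[-0.004, -0.022, 1.0], [-0.013, 1.0, 0.022], [-1.0, -0.013, -0.004]]
ft_force: [0.1, -0.7, -3.4]
opening: 0.514
```

carry_out(deltas=[{"travel":[0,0,0],"roll":0},{"travel":[0,0,0],"roll":0},{"travel":[0,0,0],"roll":0},{"travel":[0,0,0],"roll":0}], hand=0.085)

```text
t: 5.0
tool_pos: [0.6207, 0.2188, 0.0075]
ee_rot: [[-0.003, -0.022, 1.0], [-0.013, 1.0, 0.022], [-1.0, -0.013, -0.003]]
ft_force: [-0.5, 0.3, -0.6]
opening: 0.995
```

carry_out(deltas=[{"travel":[-0.03,0,0],"roll":0},{"travel":[-0.07,0,0],"roll":0},{"travel":[-0.11,0,0],"roll":0},{"travel":[-0.15,0,0],"roll":0},{"travel":[-0.19,0,0],"roll":0}])

```text
t: 5.5
tool_pos: [0.6211, 0.2212, 0.1993]
ee_rot: [[-0.003, -0.022, 1.0], [-0.013, 1.0, 0.022], [-1.0, -0.013, -0.003]]
ft_force: [0.8, 0.7, 0.5]
opening: 0.998
```

```bash
python3 -c "
from h import *
st()
s=snap('wrist');cv2.imwrite('pics/w3.png',s['frame'])
P=pts(s);m=(P[...,2]>.026)&(P[...,2]<.045)&(abs(P[...,1]-.22)<.06)&(abs(P[...,0]-.63)<.065)
print(m.sum(),P[m].mean(0),np.ptp(P[m][:,2]),cv2.minAreaRect((P[m][:,:2]*1000).astype(np.float32)))
s=snap('top');cv2.imwrite('pics/t2.png',s['frame'])
P=pts(s);m=(P[...,2]>.055)&(P[...,2]<.08)&(abs(P[...,1]-.095)<.05)&(abs(P[...,0]-.5)<.05)
print('blank',m.sum(),P[m].mean(0))
m=(P[...,2]>.12)&(P[...,2]<.145)&(abs(P[...,1]+.106)<.03)&(abs(P[...,0]-.454)<.03)
print('handle',m.sum(),P[m].mean(0))
print(to(439,-106,215,62.4))
"
```

```text
5.5 [0.6211 0.2212 0.1993] F [0.8 0.7 0.5] op 0.998 q7 69.68717388578973
4669 [0.62006615 0.21917066 0.03290616] 0.007698015646899092 ((623.6639404296875, 219.1611785888672), (110.64949035644531, 45.03163146972656), 1.2974586486816406)
blank 396 [0.50923316 0.07982869 0.06834158]
handle 107 [ 0.45339503 -0.10719902  0.13216592]
([-0.0093, -0.3246, -0.1928], np.float64(28.8))
```

View pics/w3.png

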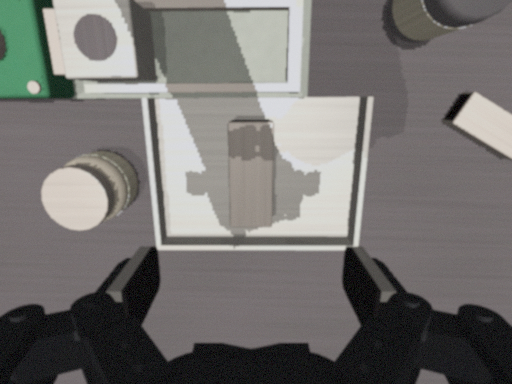

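The offcut lies flat in the tray at (624, 219), in image columns 228–274. Top z is 33 mm and angle 1.3°, with 20 mm clearance to the bed edge and the wall. Next is the lever: I'll cage the handle with the jaws along the arc tangent.

```bash
sed -i 's/(yaw-cur+90)%180-90/(yaw-cur+180)%360-180/' h.py
cat >> h.py <<'E'
piv=np.array([507.5,-1.5]);A0=-117.2
def arc(th,lead=0,R=120):
    "TCP xy for lever angle th rad, lead mm along tangent"
    a=np.radians(A0)+th; return piv+R*np.array([np.cos(a),np.sin(a)])+lead*np.array([-np.sin(a),np.cos(a)])
def lever(ths,lead,z):
    for th in ths:
        x,y=arc(th,lead);print(round(th,3),to(x,y,z,A0+90+np.degrees(th)))
E
python3 -c "
from h import *
x,y=arc(0);print(x,y,to(x,y,215,A0+90))"
```

```text
452.6482487529567 -108.22996479495569 ([-0.0092, -0.3272, -0.1792], np.float64(118.4))
```

carry_out(deltas=[{"travel":[-0.01,-0.035,-0.018],"roll":8},{"travel":[-0.01,-0.07,-0.038],"roll":16},{"travel":[-0.01,-0.105,-0.057],"roll":24},{"travel":[-0.01,-0.14,-0.076],"roll":32},{"travel":[-0.01,-0.175,-0.095],"roll":40}], hand=0.045)

```text
t: 6.1
tool_pos: [0.5324, 0.0443, 0.2149]
ee_rot: [[0.009, 0.631, 0.776], [-0.008, 0.776, -0.631], [-1.0, -0.001, 0.012]]
ft_force: [-0.1, -1.3, -0.0]
opening: 0.53
```

```bash
python3 -c "
from h import *
st();x,y=arc(0);print(to(x,y,215,A0+90))"
```

```text
6.1 [0.5324 0.0443 0.2149] F [-0.1 -1.3 -0. ] op 0.53 q7 45.875843461901056
([0.0005, -0.1686, 0.0343], np.float64(78.1))
```

carry_out(deltas=[{"travel":[0,-0.034,0.007],"roll":8},{"travel":[0,-0.068,0.014],"roll":16},{"travel":[0,-0.1,0.021],"roll":24},{"travel":[0,-0.135,0.028],"roll":32},{"travel":[0,-0.168,0.034],"roll":40}])

```text
t: 6.6
tool_pos: [0.4517, -0.1088, 0.2152]
ee_rot: [[0.008, 0.983, 0.183], [-0.008, 0.183, -0.983], [-1.0, 0.007, 0.009]]
ft_force: [-0.7, 0.4, -0.4]
opening: 0.525
```

carry_out(deltas=[{"travel":[0,0,0],"roll":8},{"travel":[0,0,0],"roll":16},{"travel":[0,0,0],"roll":24},{"travel":[0,0,0],"roll":32},{"travel":[0,0,0],"roll":38}])

```text
t: 7.1
tool_pos: [0.4513, -0.1088, 0.2149]
ee_rot: [[0.008, 0.885, -0.465], [-0.008, -0.465, -0.885], [-1.0, 0.011, 0.003]]
ft_force: [0.7, 0.0, -0.4]
opening: 0.522
```

```bash
python3 -c "
from h import *
st();x,y=arc(0);print(to(x,y,91,A0+90))
s=snap('wrist');P=pts(s);cv2.imwrite('pics/w4.png',s['frame'])
m=(P[...,2]>.127)&(P[...,2]<.139)&(np.hypot(P[...,0]-.453,P[...,1]+.107)<.03)
print(m.sum(),P[m].mean(0) if m.any() else '', cv2.minEnclosingCircle((P[m][:,:2]*1000).astype(np.float32)))
"
```

```text
7.1 [ 0.4513 -0.1088  0.2149] F [ 0.7  0.  -0.4] op 0.522 q7 -13.911051063537451
([0.1239, -0.0005, -0.0015], np.float64(-0.5))
753 [ 0.4524004  -0.10813958  0.13333584] ((452.0586242675781, -109.1116714477539), 11.912137985229492)
```

View pics/w4.png

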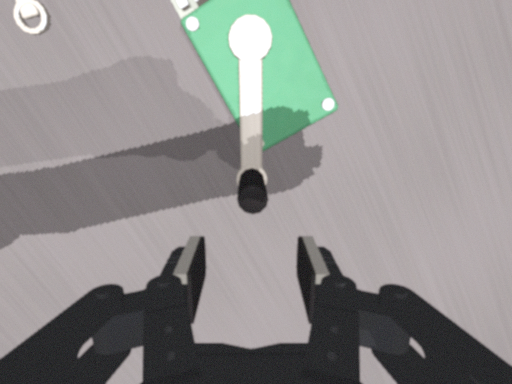

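The handle is centred between the fingers (column 252) and the lever runs straight up the image, so the jaws are tangential. Measured handle centre is (452, -108.5), as predicted.

carry_out(deltas=[{"travel":[0.03,0,-0.001],"roll":0},{"travel":[0.06,0,-0.001],"roll":0},{"travel":[0.09,0,-0.001],"roll":0},{"travel":[0.11,0,-0.001],"roll":0},{"travel":[0.121,0,-0.001],"roll":0}])

```text
t: 7.65
tool_pos: [0.4516, -0.1087, 0.0921]
ee_rot: [[0.005, 0.885, -0.466], [-0.008, -0.466, -0.885], [-1.0, 0.008, 0.005]]
ft_force: [0.8, 1.0, 0.3]
opening: 0.528
```

```bash
python3 -c "
from h import *
st();lever([0,.1,.2,.3],10,91)"
```

```text
7.65 [ 0.4516 -0.1087  0.0921] F [0.8 1.  0.3] op 0.528 q7 -4.843265537569483
0 ([0.0012, 0.0107, -0.001], np.float64(-0.6))
0.1 ([0.0013, 0.0226, -0.0028], np.float64(-6.3))
0.2 ([0.0013, 0.0343, -0.0057], np.float64(-12.0))
0.3 ([0.0014, 0.0456, -0.0097], np.float64(-17.8))
```

carry_out(deltas=[{"travel":[0.001,0.005,-0.001],"roll":0},{"travel":[0.001,0.011,-0.001],"roll":-1},{"travel":[0.001,0.017,-0.002],"roll":-3.5},{"travel":[0.001,0.023,-0.003],"roll":-6.5},{"travel":[0.001,0.029,-0.004],"roll":-9.5}])

```text
t: 8.15
tool_pos: [0.4773, -0.1176, 0.0915]
ee_rot: [[-0.0, 0.951, -0.31], [-0.005, -0.31, -0.951], [-1.0, 0.001, 0.005]]
ft_force: [-5.8, 4.1, 1.9]
opening: 0.527
```

```bash
python3 -c "
from h import *
st();lever([.2,.25,.3,.35,.4,.45],10,91)"
```

```text
8.15 [ 0.4773 -0.1176  0.0915] F [-5.8  4.1  1.9] op 0.527 q7 4.716454632757074
0.2 ([0.0005, 0.0076, -0.0003], np.float64(-2.3))
0.25 ([0.0005, 0.0136, -0.0012], np.float64(-5.2))
0.3 ([0.0006, 0.0195, -0.0023], np.float64(-8.1))
0.35 ([0.0006, 0.0253, -0.0038], np.float64(-10.9))
0.4 ([0.0006, 0.031, -0.0056], np.float64(-13.8))
0.45 ([0.0006, 0.0367, -0.0077], np.float64(-16.7))
```

Contact is about 7 N, as expected. I'll carry on along the arc.

carry_out(deltas=[{"travel":[0,0.0076,0],"roll":-2.5},{"travel":[0,0.0136,-0.001],"roll":-5},{"travel":[0,0.0195,-0.002],"roll":-8},{"travel":[0,0.025,-0.004],"roll":-11},{"travel":[0,0.031,-0.0055],"roll":-14}])

```text
t: 8.65
tool_pos: [0.5054, -0.1214, 0.0914]
ee_rot: [[-0.007, 0.998, -0.068], [-0.003, -0.068, -0.998], [-1.0, -0.007, 0.003]]
ft_force: [-7.7, 2.6, -0.7]
opening: 0.526
```

```bash
python3 -c "
from h import *
st();lever([.4,.45,.5,.55,.6,.65],10,91)"
```

```text
8.65 [ 0.5054 -0.1214  0.0914] F [-7.7  2.6 -0.7] op 0.526 q7 17.022076612237722
0.4 ([0.0003, 0.0032, 0.0003], np.float64(0.4))
0.45 ([0.0003, 0.0092, -0.0003], np.float64(-2.5))
0.5 ([0.0003, 0.0151, -0.0012], np.float64(-5.4))
0.55 ([0.0002, 0.021, -0.0024], np.float64(-8.2))
0.6 ([0.0002, 0.0268, -0.0039], np.float64(-11.1))
0.65 ([0.0001, 0.0326, -0.0057], np.float64(-13.9))
```

carry_out(deltas=[{"travel":[0,0.009,0],"roll":-2.5},{"travel":[0,0.015,-0.001],"roll":-5.5},{"travel":[0,0.021,-0.0025],"roll":-8},{"travel":[0,0.027,-0.004],"roll":-11},{"travel":[0,0.0325,-0.0055],"roll":-14}])

```text
t: 9.15
tool_pos: [0.5349, -0.1183, 0.0911]
ee_rot: [[-0.015, 0.984, 0.177], [-0.001, 0.177, -0.984], [-1.0, -0.015, -0.001]]
ft_force: [-8.9, 1.0, 2.7]
opening: 0.53
```

```bash
python3 -c "
from h import *
st();lever([.65,.7,.75,.8,.85,.9],10,91)"
```

```text
9.15 [ 0.5349 -0.1183  0.0911] F [-8.9  1.   2.7] op 0.53 q7 28.336787805985743
0.65 ([0.0001, 0.0034, 0.0002], np.float64(0.2))
0.7 ([0.0, 0.0094, -0.0004], np.float64(-2.7))
0.75 ([-0.0001, 0.0153, -0.0013], np.float64(-5.5))
0.8 ([-0.0002, 0.0212, -0.0025], np.float64(-8.4))
0.85 ([-0.0002, 0.0271, -0.0041], np.float64(-11.3))
0.9 ([-0.0003, 0.0328, -0.0059], np.float64(-14.1))
```

carry_out(deltas=[{"travel":[0,0.009,0],"roll":-2.5},{"travel":[0,0.015,-0.001],"roll":-5.5},{"travel":[0,0.021,-0.0025],"roll":-8.5},{"travel":[0,0.026,-0.004],"roll":-11},{"travel":[0,0.031,-0.0055],"roll":-14}])

```text
t: 9.65
tool_pos: [0.5608, -0.1084, 0.091]
ee_rot: [[-0.023, 0.911, 0.412], [-0.001, 0.412, -0.911], [-1.0, -0.022, -0.009]]
ft_force: [-10.4, -1.0, 4.2]
opening: 0.528
```

```bash
python3 -c "
from h import *
st();lever([.9,.95,1.0,1.03,1.06],10,91)"
```

```text
9.65 [ 0.5608 -0.1084  0.091 ] F [-10.4  -1.    4.2] op 0.528 q7 38.89264077167567
0.9 ([-0.0002, 0.0056, 0.0007], np.float64(-0.1))
0.95 ([-0.0003, 0.0115, -0.0], np.float64(-2.9))
1.0 ([-0.0004, 0.0175, -0.001], np.float64(-5.8))
1.03 ([-0.0005, 0.021, -0.0017], np.float64(-7.5))
1.06 ([-0.0005, 0.0245, -0.0025], np.float64(-9.2))
```

carry_out(deltas=[{"travel":[0,0.007,0],"roll":-1},{"travel":[0,0.01,0],"roll":-2.5},{"travel":[0,0.013,0],"roll":-4},{"travel":[0,0.015,-0.0005],"roll":-5},{"travel":[0,0.017,-0.001],"roll":-6}])

```text
t: 10.15
tool_pos: [0.572, -0.1018, 0.0909]
ee_rot: [[-0.031, 0.863, 0.504], [-0.001, 0.505, -0.863], [-1.0, -0.028, -0.015]]
ft_force: [-9.4, -1.2, 3.4]
opening: 0.523
```

```bash
python3 -c "
from h import *
st();lever([1.0,1.03,1.06],10,91)"
```

```text
10.15 [ 0.572  -0.1018  0.0909] F [-9.4 -1.2  3.4] op 0.523 q7 43.123692583608594
1.0 ([-0.0003, 0.0044, 0.0009], np.float64(0.2))
1.03 ([-0.0003, 0.008, 0.0005], np.float64(-1.5))
1.06 ([-0.0004, 0.0116, 0.0001], np.float64(-3.2))
```

carry_out(deltas=[{"travel":[0,0.005,0],"roll":0},{"travel":[0,0.008,0],"roll":-1},{"travel":[0,0.01,0],"roll":-1.5},{"travel":[0,0.01,0],"roll":-1.5}])

```text
t: 10.55
tool_pos: [0.5752, -0.0997, 0.0906]
ee_rot: [[-0.043, 0.85, 0.525], [-0.003, 0.526, -0.851], [-0.999, -0.038, -0.02]]
ft_force: [-12.3, -4.0, 4.3]
opening: 0.525
```

```bash
python3 -c "
from h import *
st();lever([1.0,1.03,1.06],10,91)"
```

```text
10.55 [ 0.5752 -0.0997  0.0906] F [-12.3  -4.    4.3] op 0.525 q7 43.883637875496966
1.0 ([-0.0004, 0.0006, 0.0011], np.float64(1.6))
1.03 ([-0.0005, 0.0043, 0.0009], np.float64(-0.1))
1.06 ([-0.0007, 0.0078, 0.0005], np.float64(-1.8))
```

carry_out(deltas=[{"travel":[0,0.009,0],"roll":0},{"travel":[0,0.012,0],"roll":0},{"travel":[0,0.015,0],"roll":0},{"travel":[0,0.015,0],"roll":0},{"travel":[0,0.015,0],"roll":0}])

```text
t: 11.05
tool_pos: [0.5757, -0.0993, 0.0899]
ee_rot: [[-0.069, 0.852, 0.52], [-0.008, 0.52, -0.854], [-0.998, -0.063, -0.029]]
ft_force: [-26.9, -9.3, 15.4]
opening: 0.526
```

```bash
python3 -c "
from h import *
st();lever([1.0,1.03,1.06],10,91)
s=snap('top');P=pts(s);cv2.imwrite('pics/t5.png',cv2.resize(s['frame'][100:300,150:420],(800,593)))
m=(P[...,2]>.055)&(P[...,2]<.08)&(abs(P[...,1]-.22)<.1)&(abs(P[...,0]-.505)<.05)
print('blank',m.sum(),P[m].mean(0),cv2.minAreaRect((P[m][:,:2]*1000).astype(np.float32)))
"
```

```text
11.05 [ 0.5757 -0.0993  0.0899] F [-26.9  -9.3  15.4] op 0.526 q7 43.0766390273511
1.0 ([-0.0011, -0.0001, 0.0012], np.float64(1.3))
1.03 ([-0.0013, 0.0035, 0.0009], np.float64(-0.4))
1.06 ([-0.0016, 0.0071, 0.0005], np.float64(-2.1))
blank 750 [0.50213275 0.21888808 0.06850251] ((502.6643371582031, 217.31103515625), (60.470123291015625, 69.3415298461914), 1.4641518592834473)
```

View pics/t5.png

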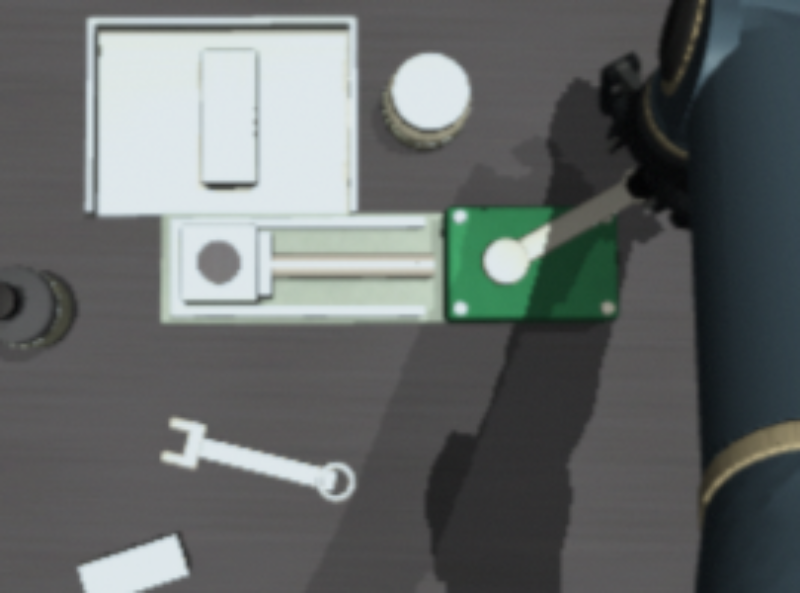

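Pushing harder moved the tool less than 1 mm while the force rose to 28 N, so the lever is at its stop. The picture shows the blank (centre at (220,262) in the crop) against the end stop and the ram fully out. The offcut is in the tray. I'll hold a moment, then lift off.

carry_out(deltas=[{"travel":[0,0.012,0],"roll":0},{"travel":[0,0.012,0],"roll":0},{"travel":[0,0.012,0],"roll":0},{"travel":[0,0.012,0],"roll":0},{"travel":[0,0.012,0],"roll":0}])

```text
t: 11.6
tool_pos: [0.5747, -0.0996, 0.0894]
ee_rot: [[-0.092, 0.853, 0.514], [-0.012, 0.516, -0.857], [-0.996, -0.085, -0.037]]
ft_force: [-24.6, -7.4, 14.5]
opening: 0.53
```

carry_out(deltas=[{"travel":[0,0.008,0],"roll":0},{"travel":[-0.03,0.004,0],"roll":0},{"travel":[-0.06,0.001,0],"roll":0},{"travel":[-0.1,-0.003,0],"roll":0},{"travel":[-0.14,-0.005,0],"roll":0}])

```text
t: 12.1
tool_pos: [0.5838, -0.1013, 0.2321]
ee_rot: [[-0.09, 0.853, 0.515], [-0.013, 0.516, -0.857], [-0.996, -0.084, -0.036]]
ft_force: [0.9, 0.6, 0.3]
opening: 0.526
```

```bash
python3 -c "
from h import *
st();print(to(480,-300,260,29))"
```

```text
12.1 [ 0.5838 -0.1013  0.2321] F [0.9 0.6 0.3] op 0.526 q7 40.93800462887805
([-0.0159, -0.1933, 0.1158], np.float64(2.2))
```

Released cleanly. I'll move aside and check everything.

carry_out(deltas=[{"travel":[-0.02,-0.03,0.02],"roll":0},{"travel":[-0.02,-0.06,0.04],"roll":0},{"travel":[-0.02,-0.09,0.06],"roll":0},{"travel":[-0.02,-0.12,0.08],"roll":0},{"travel":[-0.02,-0.15,0.1],"roll":0}])

```text
t: 12.6
tool_pos: [0.5091, -0.2659, 0.263]
ee_rot: [[-0.087, 0.852, 0.516], [-0.014, 0.517, -0.856], [-0.996, -0.082, -0.033]]
ft_force: [-0.7, 0.2, -0.3]
opening: 0.529
```

carry_out(deltas=[{"travel":[0,-0.015,0.01],"roll":0},{"travel":[0,-0.02,0.01],"roll":0},{"travel":[0,-0.02,0.01],"roll":0},{"travel":[0,-0.02,0.01],"roll":0},{"travel":[0,-0.02,0.01],"roll":0}])

```text
t: 13.1
tool_pos: [0.4983, -0.283, 0.2643]
ee_rot: [[-0.087, 0.851, 0.518], [-0.014, 0.519, -0.854], [-0.996, -0.081, -0.034]]
ft_force: [-0.0, 0.7, -0.1]
opening: 0.526
```

```bash
python3 -c "
from h import *
st()
s=snap('top');P=pts(s);Z=P[...,2];cv2.imwrite('pics/t6.png',cv2.resize(s['frame'][90:310,110:440],(800,533)))
def q(n,c,r,z0,z1):
    m=(Z>z0)&(Z<z1)&(np.hypot(P[...,0]-c[0],P[...,1]-c[1])<r);p=(P[m][:,:2]*1000).astype(np.float32)
    print(n,m.sum(),P[m].mean(0).round(4),np.round(np.hstack(cv2.minAreaRect(p)),1))
q('blank',(.502,.219),.05,.062,.08);q('offcut',(.624,.219),.065,.027,.05);q('handle',(.453,-.107),.04,.12,.145);q('oil',(.462,.366),.05,.06,.16);q('jar',(.639,.059),.05,.05,.08)
"
```

```text
13.1 [ 0.4983 -0.283   0.2643] F [-0.   0.7 -0.1] op 0.526 q7 60.1483958577431
blank 684 [0.5027 0.2212 0.0697] [502.5 221.7  60.2  60.4   1.7]
offcut 814 [0.6236 0.2198 0.0329] [624.6 220.8 108.8  43.8   1.5]
handle 104 [ 0.4534 -0.1074  0.1324] [ 453.9 -108.2   21.7   22.7    1.4]
oil 610 [0.4618 0.3661 0.1109] [462.8 372.1  58.2  56.9   1.8]
jar 552 [0.64   0.0592 0.0692] [640.7  58.7  59.6  59.7  62.4]
```

View pics/t6.png

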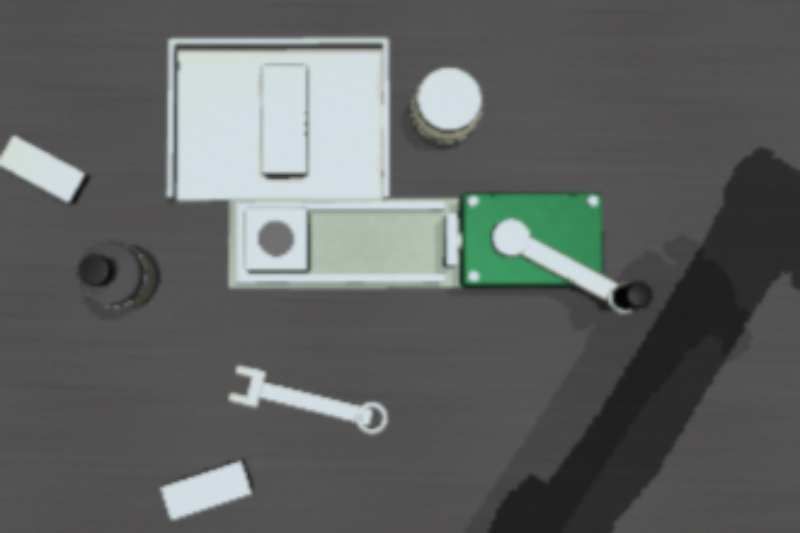

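The blank is at the end stop at (276,239), y = 221 mm against 221 expected. The lever is home (handle at (632,296)), the offcut is flat in the tray at (284,120), and the bystanders are where they were. Handing in.

```bash
python3 -c "
from h import *
print(env.close_job())"
```

```text
the job is handed in; nothing more can be done
None
```

The job is done and handed in at about 13 s of robot time. No verdict was reported.

- **Offcut:** I gripped it, lifted it off the rails and set it down in the scrap tray. It lies flat there, with its top 33 mm above the bench and about 20 mm clear of the bed edge and the far wall. It never came near the blank.
- **Lever:** I caged the handle between the fingers and swung it along its arc to the firm stop. About 28 N was felt there with no further travel. I held it for about 1 s and then lifted the gripper off.
- **Final check, from the top camera:**
  - The blank is at y = 221 mm, against 221 mm expected when it touches the end stop.
  - The ram is back.
  - The handle is at its home position to within 1 mm.
  - Bottle and jar measure the same as before; the wrench I compared only by eye, and it looked unmoved.
  - The robot was touching nothing.

Two move calls were refused for a missing `roll` key. They caused no motion and I sent them again corrected. No checks failed or disagreed.

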